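# Load rusty spring plates into the tumbling barrel

### The arm

A 6-joint arm with a two-finger parallel gripper is mounted at the origin on the work surface. World frame = base frame: x ahead of the robot, y to its left, z up, the work surface at z = 0. Lengths are in m, angles in rad, forces in N, time in s.
With the tool pointing down it reaches from about 0.4 to 0.825 m from the base axis. Payload 7 kg.
Tool frame: the origin (TCP) lies at the centre of the arm's flange, where the gripper is bolted on; the fingertips stand 178 mm ahead of it and the grasp point (between the pads) lies arm.tcp_to_grasp ahead of it (arm.tcp_to_grasp is the distance from the TCP to the grasp point, in m); z points along the fingers, y is the direction in which the jaws open and shut (so a half turn about z gives the same grasp; the last joint's range is limited). The gripper opens to 88 mm and grips with 3 to 60 N. Pads are 19 mm wide; open, the fingers measure 130 mm over their backs; the gripper's body (78 mm by 193 mm) begins 47 mm behind the grasp point.
Start: joints at [-0.954, 0.359, 0.012, 0, -1.224, -0.288], TCP at [0.218, -0.639, 0.405] pointing down, gripper open.
Joint ranges: [-3.07, 3.07], [-1.43, 2.12], [-1.02, 1.25], [-3.03, 1.67], [-3.05, -0], [-3.03, 3.03]. Speed limits (rad/s): [2.39, 2.39, 3.01, 3.14, 3.14, 3.14].

### API

Orientations are given as [roll, pitch, yaw] about the fixed x, y, z axes, in that order (R = Rz(yaw) Ry(pitch) Rx(roll)).
In Python, from station import arm gives the robot as it stands.
- The arm moves only by the tool move_arm, never from a script. Its argument "deltas" is a list of rows, each a list of 6 numbers: the shift along the world's x, y, z in mm, then the turn, a rotation vector about the world's x, y, z in degrees. In form: [[tx, ty, tz, ax, ay, az], ...]. A call has exactly 5 rows; each row shifts and turns the commanded pose from where the row before left it; what a row does not reach is not made up. A row lasts 1/12 s, in which the tool goes at most 41.7 mm and 7.16 degrees, less where a joint would pass 70% of its speed; a pose out of reach is approached as far as the arm can. A call with a gripper value outside its range is refused whole. "claw" is the closure in counts, from 0 (fully open) to 255 (shut), set as the call begins (left out, the last holds). The fingers move at their own pace and stop on an object; "squeeze" is the grip in N (left out, the last holds). Time passes only in rows, so rows that do not move let the fingers close, or fill a call up. It gives the time, the measured TCP pose, the force and the opening at its end, in the units of the state.
- arm.get_state(): the state, without advancing time (a new reading comes with each control period).
- arm.grab_frame(name): name is "scene" or "side" or "wrist"; returns the picture (384x512x3 uint8, red, green, blue); there is no depth.
- arm.calibration(name): a dict with "intrinsics" (3x3 intrinsics, pixels), "k1" (the pictures are not rectified: a ray, as slopes to the right and down, at radius r is drawn at 1 + k1 r^2 times it, then the intrinsics apply), "T" (4x4, takes a point from camera to world coordinates); the wrist camera has in their place "mount" (4x4, takes a point from camera to tool coordinates, whose origin is the TCP and whose axes are the flange's). Camera axes: x right, y up, looking along -z (the intrinsics and any distortion apply to the point x, -y, -z); pixel columns grow to the right and rows downward; lengths in m; the calibration is good to about 2 mm. A picture is of the moment at which its call begins: read the wrist's pose just before it. calibration takes no time and is no camera call.
- arm.job_done(): hands the job in, once; it reports no verdict.
Trained networks look in the newest picture that a camera, given by its name, has taken for a name from the list of things; names that differ only in an ending like _2 or _b are one class to them, and where a whole thing is asked for, a point or a joint stands for the part that bears it (a point fixed in the world has none). Each returns a list of dicts, best first, with "score" (0 to 1); they miss things now and then, are a little off and sometimes report something else, mostly with a low value. They report only what shows in the picture. A call takes as long as a camera call. They do not tell look-alikes from the thing itself.
- arm.spot_in(thing, camera): "xy" ([column, row] in pixels, amid what is visible of it).
- arm.masks_of(thing, camera): "pixels" (384x512 bool, what is visible of it) and "xy" ([column, row] in pixels, amid what is visible of it).
- arm.spot_point(thing, camera): "xy" ([column, row] in pixels: a listed point, or the origin of a listed thing).
The state is a dict: "t": time; "q": joint angles; "qd": joint speeds; "joint_efforts": joint torques, N m; "eef_pos": TCP position; "ee_rot": TCP orientation; "force": force on the tool from outside, world axes, zero at the start; "moment": the same for the moment, N m; "width": finger opening in m.
Only numpy, scipy, OpenCV 4.12 (cv2) and the standard library are available. Lean on these libraries where they do the work, as an engineer would, in place of code of your own. Each camera call takes 0.05 s, during which the arm holds its last target. There are 200 camera calls.

### The job

Load the derusting barrel: slide all three rusty steel plates along the feed tray and, one at a time, end first through the narrow neck, so that each comes to rest down in the barrel's belly, clear of the neck. Push them over the tray, do not lift them off it, and leave the ball joint, the oil can and the tin where they are.

Things in the scene. Friction and masses are not known exactly. Their poses are not given: they have to be found in the camera images.
- plate_a_center (a point): rust-brown flat rectangular steel plate (one of three alike), 100 mm long, 36 mm wide, 10 mm thick, about 0.3 kg, lying flat on the tray. The point is its centre, 5 mm above the tray floor; its own y axis runs along its 100 mm length, x across its width, z up
- plate_b_center (a point): rust-brown flat rectangular steel plate (one of three alike, slightly darker), 100 mm long, 36 mm wide, 10 mm thick, about 0.3 kg, lying flat on the tray. The point is its centre, 5 mm above the tray floor; its own y axis runs along its 100 mm length, x across its width, z up
- plate_c_center (a point): rust-brown flat rectangular steel plate (one of three alike), 100 mm long, 36 mm wide, 10 mm thick, about 0.3 kg, lying flat on the tray. The point is its centre, 5 mm above the tray floor; its own y axis runs along its 100 mm length, x across its width, z up
- tray (a point): Fixed bare-metal feed tray of the tumbling machine, a level open pan 215 mm above the bench. The point lies on the floor's upper surface; y is the feed direction (to the barrel), x points to the guide rail, z up. Tray frame, mm: flat floor x -165 to 120, y -187 to 57, with flanges 22 high on the near (x = -165), rear (y = -187) and front (y = 57, from x = -165 to 20) sides
- rail (a point): Straight guide rail of the tray: an upright flange 26 mm high. The point is on the foot of its inner face, tray frame (120, -20, 0) mm; the rail runs straight along the tray's y from y = -187 to 147 at x = 120, right through the spout. A plate flush against it goes straight down the spout. Same axes as the tray
- slant (a point): Middle of the slanting wall, 22 mm high, that narrows the tray to the spout, tray frame: from (20, 58) to (70, 118) mm. Same axes as the tray. The plates start side by side, roughly along the tray's y, clear of the rail, of each other and of the walls, at least 45 mm from the rear flange; plate on tray friction is 0.5 to 0.7
- spout (a point): Middle of the end edge of the spout's floor, tray frame (97.5, 150, 0) mm; same axes. The spout is 47 mm wide, between x = 73 and the rail (x = 120), walled from y = 118 to 147; its floor ends just inside the barrel's mouth. A plate pushed more than half its length beyond this edge tips down into the neck, and slides in once its rear end is at or up to 20 mm past the edge
- mouth (a point): Centre of the barrel's round mouth, inner diameter 64 mm. z points out of the mouth along the barrel's axis, tilted 45 degrees: up and back towards the tray; y points up and away from the tray. Its lowest edge lies just under the spout's end; its top edge is about 40 mm above the tray floor and 38 mm beyond the spout's end
- barrel: Fixed green steel barrel with steel bands, 215 mm deep, tilted 45 degrees; origin at the centre of its closed bottom, z along its axis to the mouth (the neck is 64 mm wide inside, from z = 168 to 215 mm; below it a shoulder widens to the belly, 190 mm across outside, from z = 115 to 30 mm)
- belly (a point): Centre of the barrel's belly, on its axis 72 mm above the bottom; the inner wall is 90 mm from the axis here
- ball_joint: Bystander, loose: grey steering ball joint with an upright tapered stud 88 mm high and a 115 mm shank, on the bench; origin under the round housing, 56 mm across
- oil_can: Bystander, loose: red oil can, 80 mm across, 155 mm high to the tip of its brass spout, on the bench; origin under its centre
- media_tin: Bystander, loose: bare metal tin, 100 mm across and 120 mm high, on the bench; origin under its centre
Not all that is in view belongs to the job. What is shaped like the part that bears plate_c_center but purple is not meant. What is shaped like the part that bears plate_a_center but green or red is not meant.

How it is judged:
On the way, in this order (a step that is already met when the one before it is completed fails the run):
1. a first plate lies in the barrel's belly (((z of plate_a_center in the frame of barrel between 0 and 0.12 m and distance between plate_a_center and belly below 0.095 m) or (z of plate_b_center in the frame of barrel between 0 and 0.12 m and distance between plate_b_center and belly below 0.095 m) or (z of plate_c_center in the frame of barrel between 0 and 0.12 m and distance between plate_c_center and belly below 0.095 m))), for 0.2 s.
2. two plates lie in the barrel's belly ((((z of plate_a_center in the frame of barrel between 0 and 0.12 m and distance between plate_a_center and belly below 0.095 m) and (z of plate_b_center in the frame of barrel between 0 and 0.12 m and distance between plate_b_center and belly below 0.095 m)) or ((z of plate_a_center in the frame of barrel between 0 and 0.12 m and distance between plate_a_center and belly below 0.095 m) and (z of plate_c_center in the frame of barrel between 0 and 0.12 m and distance between plate_c_center and belly below 0.095 m)) or ((z of plate_b_center in the frame of barrel between 0 and 0.12 m and distance between plate_b_center and belly below 0.095 m) and (z of plate_c_center in the frame of barrel between 0 and 0.12 m and distance between plate_c_center and belly below 0.095 m)))), for 0.2 s.
3. all three plates lie in the barrel's belly (z of plate_a_center in the frame of barrel between 0 and 0.12 m and distance between each of plate_a_center, plate_b_center, plate_c_center and belly below 0.095 m and z of plate_b_center in the frame of barrel between 0 and 0.12 m and z of plate_c_center in the frame of barrel between 0 and 0.12 m), for 0.2 s.
At the end, for the whole second after the job is handed in: All three plates are at rest inside the barrel, below the neck: each plate's centre is less than 120 mm above the barrel's bottom along its axis and within 95 mm of the belly's centre. The ball joint, oil can and tin stand within 30 mm of where they started (all of step 3 and linear speed of each of plate_a, plate_b, plate_c below 0.03 m/s and distance of each of ball_joint, oil_can, media_tin from where it was at the start of the episode below 0.03 m); the robot touches nothing.
It fails at once if a plate is lifted off the tray (its centre more than 35 mm above the tray floor) (z of any of plate_a_center, plate_b_center, plate_c_center in the frame of tray above 0.035 m).
It fails at once if two plates are in the neck at the same time (((z of plate_a_center in the frame of barrel between 0.13 and 0.2 m and distance between plate_a_center and mouth below 0.11 m) and (z of plate_b_center in the frame of barrel between 0.13 and 0.2 m and distance between plate_b_center and mouth below 0.11 m)) or ((z of plate_a_center in the frame of barrel between 0.13 and 0.2 m and distance between plate_a_center and mouth below 0.11 m) and (z of plate_c_center in the frame of barrel between 0.13 and 0.2 m and distance between plate_c_center and mouth below 0.11 m)) or ((z of plate_b_center in the frame of barrel between 0.13 and 0.2 m and distance between plate_b_center and mouth below 0.11 m) and (z of plate_c_center in the frame of barrel between 0.13 and 0.2 m and distance between plate_c_center and mouth below 0.11 m))).
It fails at once if the ball joint, the oil can or the tin is disturbed (moved more than 30 mm) (distance of any of ball_joint, oil_can, media_tin from where it was at the start of the episode above 0.03 m).
It also fails if it takes over 64 s, if anything falls off the work surface, if the arm or the gripper's body presses on something with over 40 N, if the wrist force passes 120 N, or if a joint passes its speed limit or range.

## Working session

There is one attempt and no reset: what is moved stays moved. The work goes in short steps, Python scripts to look and compute and a tool call to move; the robot and the scene stay as the last step left them, time stands still between calls to the robot, and variables do not carry over. Pictures are saved under pics/ and viewed, about 8 in all and at most 12, crops included, and the job is handed in when it is done.

Besides the shell and the picture viewer there is one more tool, called after "Call:" in YAML: its name, and indented under it one key for each argument. move_arm: Moves the arm, as the interface text tells. Its arguments: {"type":"object","properties":{"deltas":{"type":"array","items":{"type":"array","items":{"type":"number"}}},"claw":{"type":"number"},"squeeze":{"type":"number"}},"required":["deltas"]}

```bash
mkdir -p pics; ls
python3 - <<'E'
from station import arm
import cv2,numpy as np
print(arm.get_state()); print(arm.tcp_to_grasp)
for c in("scene","side","wrist"):
    im=arm.grab_frame(c); cv2.imwrite(f"pics/{c}0.png",im[:,:,::-1])
    d=arm.calibration(c); print(c,{k:np.round(v,4).tolist() for k,v in d.items()})
a=cv2.imread("pics/scene0.png");b=cv2.imread("pics/side0.png")
cv2.imwrite("pics/s0.png",cv2.resize(np.vstack([a,b]),(800,1200))[:600]);
E
```

```text
pics
{'t': 0.0, 'q': array([-9.53906241e-01,  3.59382020e-01,  1.10801557e-02, -3.59078885e-04,
       -1.22409779e+00, -2.88106828e-01]), 'qd': array([-0.00037673, -0.00056593,  0.001311  ,  0.00028359,  0.00026801,
       -0.00034096]), 'joint_efforts': array([ 9.13797812e-04, -5.82720208e+01,  2.93062913e+01,  6.99699104e+00,
        6.91094989e-03, -1.58930366e-04]), 'eef_pos': array([ 0.2178969 , -0.63866228,  0.40373325]), 'ee_rot': array([ 3.13995949e+00, -1.31964558e-04, -2.81293157e+00]), 'force': array([0.27272707, 0.35026415, 0.19588541]), 'moment': array([-0.02209496, -0.02621944, -0.00219834]), 'width': 0.08775042197965162}
0.1593
scene {'intrinsics': [[455.569, 0.0, 255.8159], [0.0, 455.569, 183.055], [0.0, 0.0, 1.0]], 'k1': -0.0327, 'T': [[-0.7823, -0.5161, 0.3488, 0.9812], [0.6228, -0.6594, 0.4212, 0.4839], [0.0127, 0.5467, 0.8372, 1.2093], [0.0, 0.0, 0.0, 1.0]]}
side {'intrinsics': [[403.6467, 0.0, 259.2143], [0.0, 403.6467, 194.0709], [0.0, 0.0, 1.0]], 'k1': 0.018, 'T': [[-0.9555, 0.2244, -0.1916, 0.3683], [-0.295, -0.7152, 0.6336, 0.6164], [0.0051, 0.6619, 0.7496, 0.9287], [0.0, 0.0, 0.0, 1.0]]}
wrist {'intrinsics': [[302.3981, 0.0, 255.0432], [0.0, 302.3981, 190.7976], [0.0, 0.0, 1.0]], 'k1': 0.004, 'mount': [[-0.0008, 0.9536, 0.3011, 0.0798], [1.0, 0.0007, 0.0003, 0.0002], [0.0001, 0.3011, -0.9536, 0.02], [0.0, 0.0, 0.0, 1.0]]}
```

View pics/s0.png

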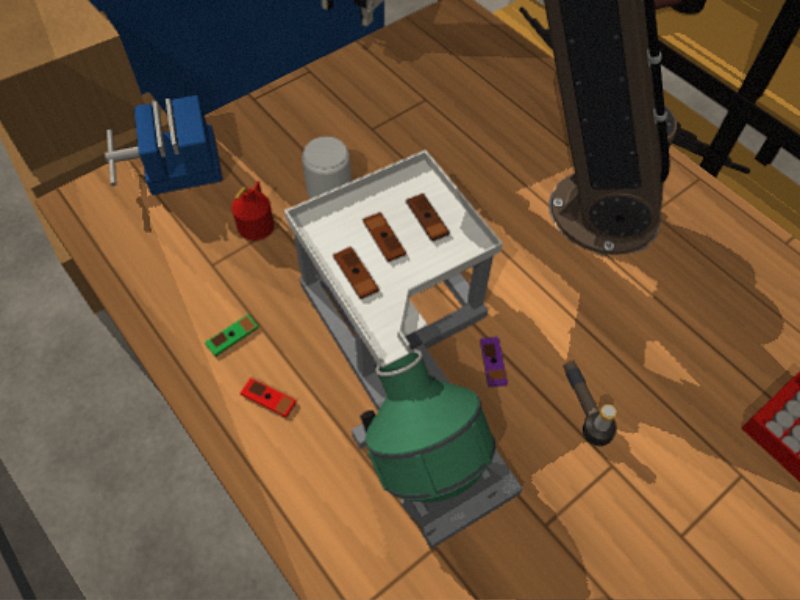

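View pics/side0.png

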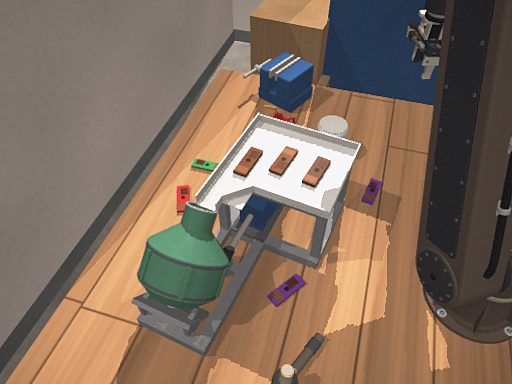

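The scene picture shows three brown plates on the tray at about (227,174), (246,151) and (273,138) px. The green, red and purple look-alikes lie on the bench, so they are not meant. The spout is at about (250,225), and the barrel is below it.

```bash
cat > h.py <<'E'
from station import arm
import numpy as np, cv2
from scipy.spatial.transform import Rotation as R
from scipy.optimize import least_squares
def camT(c):
    d=arm.calibration(c)
    if 'T' in d: return d,np.array(d['T'])
    s=arm.get_state(); T=np.eye(4); T[:3,:3]=R.from_euler('xyz',s['ee_rot']).as_matrix(); T[:3,3]=s['eef_pos']
    return d,T@np.array(d['mount'])
def proj(c,P,dT=None):
    d,T=dT or camT(c); K=np.array(d['intrinsics'])
    p=(np.atleast_2d(P)-T[:3,3])@T[:3,:3]; u=np.c_[p[:,0],-p[:,1]]/(-p[:,2:3])
    u=u*(1+d['k1']*(u**2).sum(1,keepdims=True)); return u*K[0,0]+K[:2,2]
def unproj(c,xy,z,dT=None):
    d,T=dT or camT(c); K=np.array(d['intrinsics'])
    v=(np.atleast_2d(xy)-K[:2,2])/K[0,0]; u=v.copy()
    for _ in range(10): u=v/(1+d['k1']*(u**2).sum(1,keepdims=True))
    r=np.c_[u[:,0],-u[:,1],-np.ones(len(u))]@T[:3,:3].T
    return T[:3,3]+r*((z-T[2,3])/r[:,2:3])
def tr(p,P):  # tray frame(mm) -> world(m); p=x,y,yaw
    P=np.atleast_2d(P)/1000; c,s=np.cos(p[2]),np.sin(p[2])
    return np.c_[p[0]+c*P[:,0]-s*P[:,1],p[1]+s*P[:,0]+c*P[:,1],.215+P[:,2]]
def inv(p,W):
    W=np.atleast_2d(W); c,s=np.cos(p[2]),np.sin(p[2]); d=W[:,:2]-p[:2]
    return 1000*np.c_[c*d[:,0]+s*d[:,1],-s*d[:,0]+c*d[:,1]]
E
python3 - <<'E'
from h import *
for c in("scene","side"):
    arm.grab_frame(c)
    for n in("tray","rail","slant","spout","mouth","plate_a_center"):
        for r in arm.spot_point(n,c)[:4]:
            z=.215+(.02 if n=='mouth' else .005 if 'plate' in n else 0)
            print(c,n,round(r['score'],2),np.round(r['xy'],1),np.round(unproj(c,r['xy'],z)[0],4))
    for m in arm.masks_of("plate_a_center",c)[:7]:
        cn=cv2.findContours(m['pixels'].astype('uint8'),0,2)[0]; q=max(cn,key=len)[:,0]
        w=unproj(c,q,.225)*1000; print(' mask',round(m['score'],2),np.round(m['xy']),np.round(cv2.minAreaRect(w[:,:2].astype('f4'))[0:2],1).tolist(), cv2.minAreaRect(w[:,:2].astype('f4'))[2])
E
```

```text
scene tray 0.83 [255.6 174.3] [ 0.5502 -0.0383  0.215 ]
scene tray 0.28 [252.1 228.2] [0.6563 0.0813 0.215 ]
scene rail 0.76 [211.4 182.2] [ 0.6565 -0.0898  0.215 ]
scene rail 0.32 [385.2 276.1] [0.4912 0.3699 0.215 ]
scene slant 0.92 [256.4 201. ] [0.5997 0.0272 0.215 ]
scene spout 0.61 [251.4 229. ] [0.659 0.082 0.215]
scene spout 0.3 [285.6 305.5] [0.7174 0.279  0.215 ]
scene mouth 0.61 [256.2 230.1] [0.6583 0.0995 0.235 ]
scene plate_a_center 0.93 [146.4 214.7] [ 0.8408 -0.1077  0.22  ]
scene plate_a_center 0.72 [212.8 122.1] [ 0.5364 -0.251   0.22  ]
scene plate_a_center 0.62 [225.7 173.8] [ 0.6132 -0.0853  0.22  ]
scene plate_a_center 0.6 [172.1 252.2] [0.8458 0.0168 0.22  ]
 mask 0.87 [172. 254.] [[850.5, 19.4], [29.7, 78.8]] 23.310462951660156
 mask 0.84 [223. 176.] [[613.1, -78.9], [103.6, 37.6]] 80.6551742553711
 mask 0.7 [144. 213.] [[837.5, -104.6], [79.8, 34.8]] 0.007073397282510996
side tray 0.97 [271.3 177.5] [ 0.5385 -0.0475  0.215 ]
side rail 0.93 [232.3 156.6] [ 0.6546 -0.0888  0.215 ]
side slant 0.7 [234.2 196.6] [0.6044 0.0382 0.215 ]
side slant 0.69 [244.7 161.8] [ 0.6181 -0.0802  0.215 ]
side spout 0.96 [204.8 205.6] [0.6597 0.0843 0.215 ]
side mouth 0.66 [200.6 211.3] [0.6541 0.1172 0.235 ]
side mouth 0.29 [249.7 160.8] [ 0.6005 -0.0678  0.235 ]
side plate_a_center 0.7 [247.8 162.5] [ 0.6081 -0.0753  0.22  ]
side plate_a_center 0.65 [206.  168.4] [ 0.7004 -0.0243  0.22  ]
side plate_a_center 0.54 [184.9 197.2] [0.7113 0.0783 0.22  ]
 mask 0.61 [249. 162.] [[606.2, -77.1], [112.6, 39.9]] 79.89826965332031
 mask 0.61 [204. 166.] [[706.8, -29.6], [63.4, 33.3]] 2.0708417892456055
```

Call:
move_arm:
  deltas:
    - [10, 20, 20, 0, 0, -1.4]
    - [10, 25, 20, 0, 0, -1.4]
    - [15, 29, 15, 0, 0, -1.4]
    - [15, 30, 15, 0, 0, -1.4]
    - [15, 30, 10, 0, 0, -1.4]
  claw: 255

```text
t: 1.37
eef_pos: [0.2832, -0.5038, 0.4862]
ee_rot: [-3.14, 0.001, -2.937]
force: [0.1, -0.7, 0.4]
width: 0.0598
```

Call:
move_arm:
  deltas:
    - [15, 30, 10, 0, 0, -1.4]
    - [15, 30, 10, 0, 0, -1.4]
    - [15, 30, 10, 0, 0, -1.4]
    - [15, 30, 10, 0, 0, -1.4]
    - [15, 30, 10, 0, 0, -1.4]

```text
t: 1.78
eef_pos: [0.3581, -0.3532, 0.5354]
ee_rot: [-3.141, 0.001, -3.058]
force: [0.5, 0.4, 0.4]
width: 0.0266
```

Call:
move_arm:
  deltas:
    - [15, 30, 10, 0, 0, -1.4]
    - [15, 30, 10, 0, 0, -1.4]
    - [15, 30, 10, 0, 0, -1.4]
    - [15, 30, 10, 0, 0, -1.4]
    - [15, 30, 10, 0, 0, -1.4]

```text
t: 2.2
eef_pos: [0.433, -0.2032, 0.5856]
ee_rot: [3.142, 0.001, 3.103]
force: [0.0, -0.4, 0.1]
width: 0.0006
```

Call:
move_arm:
  deltas:
    - [15, 30, 0, 0, 0, -1.4]
    - [15, 30, 0, 0, 0, -1.4]
    - [15, 30, 0, 0, 0, -1.4]
    - [15, 30, 0, 0, 0, -1.4]
    - [0, 0, 0, 0, 0, -1.4]

```text
t: 2.62
eef_pos: [0.4948, -0.081, 0.584]
ee_rot: [3.141, -0.001, 2.984]
force: [-0.5, 0.5, 0.0]
width: 0.0004
```

Run:
```python
from h import *
im=arm.grab_frame("wrist")
cv2.imwrite("pics/w1.png",im[:,:,::-1])
s=arm.get_state(); print(s['t'],s['eef_pos'],np.degrees(s['ee_rot']),s['width'],s['force'])
for n in("tray","rail","slant","spout","plate_a_center"):
    for r in arm.spot_point(n,"wrist")[:3]:
        print(n,round(r['score'],2),np.round(r['xy'],1),np.round(unproj("wrist",r['xy'],.215+.005*('plate' in n))[0],4))
```

```text
2.6667 [ 0.49396092 -0.08250263  0.58413888] [ 1.79998181e+02 -4.81876794e-02  1.70870665e+02] 0.0003668041725111798 [-0.52701636 -0.57670343  0.83892739]
tray 0.63 [291.3 201.7] [ 0.5439 -0.0457  0.215 ]
slant 0.72 [271.3 257.3] [ 0.6159 -0.0824  0.215 ]
slant 0.65 [357.5 234.7] [0.6012 0.0303 0.215 ]
spout 0.75 [403.2 269.4] [0.6614 0.0865 0.215 ]
plate_a_center 0.42 [268.5 257. ] [ 0.612  -0.0864  0.22  ]
```

View pics/w1.png

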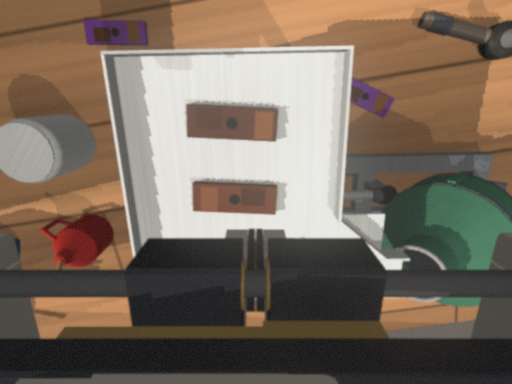

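The wrist picture shows two plates, at about (232,122) and (235,198) px. The fingers hide the third, the rail-side plate. I'll fit the tray pose, segment the plates in the first scene and side pictures, and check with an overlay.

```bash
cat > fit.py <<'E'
from h import *
L={'tray':[0,0,0],'rail':[120,-20,0],'slant':[45,88,0],'spout':[97.5,150,0]}
obs=[('scene','tray',255.6,174.3),('scene','rail',211.4,182.2),('scene','slant',256.4,201),('scene','spout',251.4,229),
('side','tray',271.3,177.5),('side','rail',232.3,156.6),('side','slant',234.2,196.6),('side','spout',204.8,205.6),
('wrist','tray',291.3,201.7),('wrist','slant',357.5,234.7),('wrist','spout',403.2,269.4)]
D={c:camT(c) for c in('scene','side','wrist')}
f=lambda p:np.concatenate([unproj(c,[u,v],.215+L[n][2]/1000,D[c])[0,:2]-tr(p,L[n])[0,:2] for c,n,u,v in obs])
r=least_squares(f,[.55,-.04,-.15],loss='soft_l1',f_scale=.004); p=r.x
np.save('tray.npy',p); print(p,np.degrees(p[2])); print(np.round(f(p).reshape(-1,2)*1000,1).tolist())
foot=np.array([[-165,57,0],[-165,-187,0],[120,-187,0],[120,147,0],[73,147,0],[73,118,0],[20,58,0]],float)
ims=[]
for c,fn in(('scene','scene0'),('side','side0'),('wrist','w1')):
    im=cv2.imread(f'pics/{fn}.png'); hsv=cv2.cvtColor(im,cv2.COLOR_BGR2HSV)
    pl=proj(c,tr(p,foot+[0,0,5]),D[c])
    m=np.zeros(im.shape[:2],'uint8'); cv2.fillPoly(m,[pl.astype(np.int32)],255)
    m&=((hsv[...,1]>90)&((hsv[...,0]<15)|(hsv[...,0]>170))).astype('uint8')*255
    if c=='wrist': m[232:]=0
    m=cv2.morphologyEx(m,cv2.MORPH_CLOSE,np.ones((7,7)))
    for q in cv2.findContours(m,0,2)[0]:
        if cv2.contourArea(q)<150: continue
        w=inv(p,unproj(c,q[:,0].astype(float),.2225,D[c]))
        (x,y),(a,b),_=R_=cv2.minAreaRect(w.astype('f4')); bx=cv2.boxPoints(R_); e=bx[1]-bx[0]; g=bx[2]-bx[1]; e=e if np.hypot(*e)>np.hypot(*g) else g
        print(c,'plate tray xy',round(x),round(y),'size',round(a),round(b),'angle from y',round((np.degrees(np.arctan2(e[1],e[0]))-90+90)%180-90,1))
    s=2;im=cv2.resize(im,None,fx=s,fy=s)
    cv2.polylines(im,[(pl*s).astype(np.int32)],True,(255,255,0),1)
    ims.append(im)
cv2.imwrite('pics/ov.png',np.hstack([ims[0][200:520,340:740],ims[2][80:620,200:860][:320*2:1][:540][:320, :400]]))
cv2.imwrite('pics/ov.png',np.vstack([np.hstack([ims[0][180:480,340:720],ims[1][220:520,360:740]]),ims[2][280:580,200:960]]))
E
python3 fit.py
```

```text
[ 0.54128352 -0.04779413 -0.16665649] -9.548713383977422
[[8.9, 9.5], [0.2, -2.4], [-0.6, -4.4], [-3.3, -2.0], [-2.8, 0.3], [-1.7, -1.4], [4.2, 6.7], [-2.6, 0.4], [2.5, 0.0], [1.1, -1.8], [-0.8, 2.2]]
scene plate tray xy 74 -22 size 35 102 angle from y 1.0
scene plate tray xy -3 -66 size 101 36 angle from y -1.9
scene plate tray xy -92 -68 size 101 36 angle from y -2.5
side plate tray xy -94 -64 size 103 35 angle from y -2.2
side plate tray xy 72 -19 size 37 102 angle from y 0.7
side plate tray xy -6 -62 size 103 36 angle from y -2.0
wrist plate tray xy -4 -69 size 97 33 angle from y -2.0
wrist plate tray xy -90 -36 size 31 22 angle from y -89.8
```

View pics/ov.png

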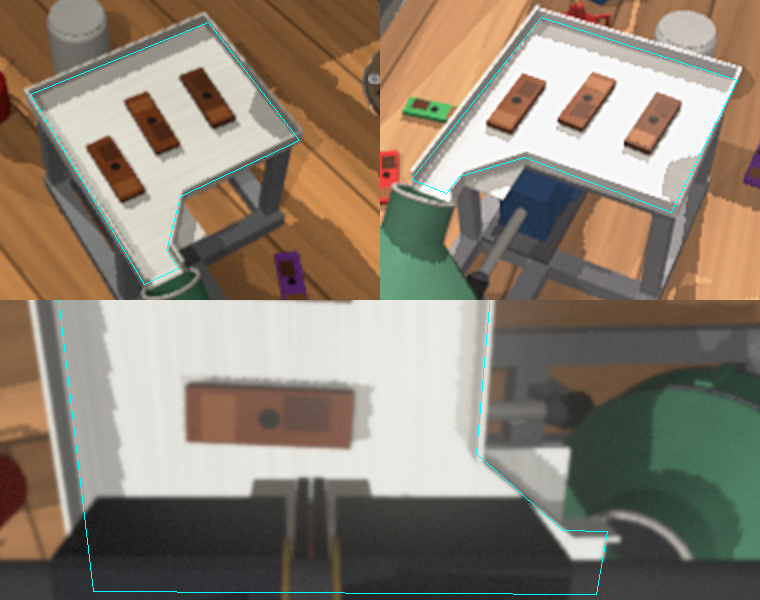

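The overlay matches the tray to about 3 mm, and the plate sizes come out right. In the tray frame the plates are at (73,-20), (-4,-65) and (-93,-66). I'll start with the rail-side plate and lower the closed fingers on its left.

Call:
move_arm:
  deltas:
    - [16, 2, -27, 0, 0, -0.4]
    - [16, 2, -27, 0, 0, 0]
    - [16, 2, -27, 0, 0, 0]
    - [16, 2, -27, 0, 0, 0]
    - [15, 1, -27, 0, 0, 0]

```text
t: 3.33
eef_pos: [0.5722, -0.0769, 0.4488]
ee_rot: [3.141, 0.001, 2.974]
force: [0.5, 0.5, 0.7]
width: 0.0001
```

Call:
move_arm:
  deltas:
    - [0, 0, -15, 0, 0, 0]
    - [0, 0, -15, 0, 0, 0]
    - [0, 0, -12, 0, 0, 0]
    - [0, 0, -8, 0, 0, 0]
    - [0, 0, -2, 0, 0, 0]

```text
t: 3.75
eef_pos: [0.5714, -0.0767, 0.3964]
ee_rot: [-3.141, -0.002, 2.974]
force: [-0.8, -0.5, 0.9]
width: 0.0004
```

```bash
cat > st.py <<'E'
from h import *
p=np.load('tray.npy'); s=arm.get_state()
print(round(s['t'],2),'tray xy',np.round(inv(p,s['eef_pos'][None])[0],1),'tip above floor',round((s['eef_pos'][2]-.178-.215)*1000,1),'yaw rel',round(np.degrees(s['ee_rot'][2]-p[2])-180,2),'F',np.round(s['force'],1))
E
cat > look.py <<'E'
import sys
from h import *
p=np.load('tray.npy'); n=sys.argv[1]; out=[]
foot=np.array([[-165,57,5],[-165,-187,5],[120,-187,5],[120,170,5],[73,170,5],[73,118,5],[20,58,5]],float)
for c in sys.argv[2:]:
    D=camT(c); im=cv2.cvtColor(arm.grab_frame(c),cv2.COLOR_RGB2BGR); hsv=cv2.cvtColor(im,cv2.COLOR_BGR2HSV)
    m=np.zeros(im.shape[:2],'uint8'); cv2.fillPoly(m,[proj(c,tr(p,foot),D).astype(np.int32)],255)
    m&=((hsv[...,1]>90)&((hsv[...,0]<15)|(hsv[...,0]>170))).astype('uint8')*255
    m=cv2.morphologyEx(m,cv2.MORPH_CLOSE,np.ones((7,7)))
    for q in cv2.findContours(m,0,2)[0]:
        if cv2.contourArea(q)<100: continue
        w=inv(p,unproj(c,q[:,0].astype(float),.2225,D)); (x,y),(a,b),_=B=cv2.minAreaRect(w.astype('f4')); bx=cv2.boxPoints(B); e,g=bx[1]-bx[0],bx[2]-bx[1]; e=e if np.hypot(*e)>np.hypot(*g) else g
        print(c,'xy',round(x),round(y),'size',round(max(a,b)),round(min(a,b)),'ang',round(np.degrees(np.arctan2(e[1],e[0]))%180-90,1))
    cv2.imwrite(f'pics/{n}_{c}.png',im)
E
python3 st.py; python3 look.py a scene side
```

```text
3.75 tray xy [ 34.5 -23.5] tip above floor 3.4 yaw rel -0.08 F [-0.8 -0.5  0.9]
scene xy 73 -22 size 102 37 ang 0.4
scene xy -92 -67 size 102 36 ang -2.5
side xy -94 -64 size 103 34 ang -2.2
side xy -6 -63 size 104 36 ang -1.9
```

Call:
move_arm:
  deltas:
    - [8, -1, 0, 0, 0, 0]
    - [8, -1, 0, 0, 0, 0]
    - [8, -2, 0, 0, 0, 0]
    - [8, -1, 0, 0, 0, 0]
    - [4, -1, 0, 0, 0, 0]

```text
t: 4.27
eef_pos: [0.6089, -0.0821, 0.3988]
ee_rot: [-3.141, -0.0, 2.975]
force: [-6.7, 2.3, 8.3]
width: 0.0004
```

```bash
python3 st.py
```

```text
4.27 tray xy [ 72.4 -22.6] tip above floor 5.8 yaw rel 0.0 F [-6.7  2.3  8.3]
```

Call:
move_arm:
  deltas:
    - [1, 0, 0, 0, 0, 0]
    - [1, 0, 0, 0, 0, 0]
    - [1, 0, 0, 0, 0, 0]
    - [0, 0, 0, 0, 0, 0]
    - [0, 0, 0, 0, 0, 0]

```text
t: 4.68
eef_pos: [0.6103, -0.0824, 0.3987]
ee_rot: [-3.14, -0.003, 2.975]
force: [-12.1, 0.7, 10.7]
width: 0.0001
```

```bash
python3 st.py; python3 look.py b scene side
```

```text
4.68 tray xy [ 73.8 -22.6] tip above floor 5.7 yaw rel -0.01 F [-12.1   0.7  10.7]
scene xy 101 -22 size 101 29 ang 1.8
scene xy 12 -67 size 103 66 ang -2.2
scene xy -118 -86 size 204 91 ang -0.3
side xy -94 -64 size 103 35 ang -2.2
side xy -6 -63 size 104 36 ang -2.3
```

Call:
move_arm:
  deltas:
    - [-5, 1, 0, 0, 0, 0]
    - [0, 0, 30, 0, 0, 0]
    - [5, -30, 0, 0, 0, 0]
    - [5, -30, 0, 0, 0, 0]
    - [6, -30, 0, 0, 0, 0]

```text
t: 5.2
eef_pos: [0.6229, -0.1715, 0.4289]
ee_rot: [3.141, 0.003, 2.976]
force: [0.6, 0.6, -0.7]
width: 0.0004
```

Call:
move_arm:
  deltas:
    - [0, 0, 0, 0, 0, 0]
    - [0, 0, -14, 0, 0, 0]
    - [0, 0, -12, 0, 0, 0]
    - [0, 0, -5, 0, 0, 0]
    - [0, 0, 0, 0, 0, 0]

```text
t: 5.62
eef_pos: [0.6219, -0.1705, 0.3947]
ee_rot: [-3.141, -0.003, 2.975]
force: [0.0, 0.1, -1.1]
width: 0.0002
```

```bash
python3 st.py; python3 look.py c scene side
```

```text
5.62 tray xy [  99.8 -107.6] tip above floor 1.7 yaw rel 0.0 F [ 0.   0.1 -1.1]
scene xy 100 -16 size 89 30 ang 1.7
scene xy -4 -65 size 103 41 ang -6.1
scene xy -82 -57 size 81 56 ang 0.3
scene xy -59 -161 size 90 71 ang -44.0
side xy -94 -64 size 103 35 ang -2.2
side xy -6 -63 size 103 36 ang -2.3
side xy 101 -20 size 104 37 ang 0.8
```

Call:
move_arm:
  deltas:
    - [2, 12, 0, 0, 0, 0]
    - [3, 15, 0, 0, 0, 0]
    - [2, 15, 0, 0, 0, 0]
    - [3, 15, 0, 0, 0, 0]
    - [2, 15, 0, 0, 0, 0]

```text
t: 6.13
eef_pos: [0.6342, -0.0971, 0.3973]
ee_rot: [-3.141, 0.001, 2.975]
force: [-0.4, -3.4, 2.5]
width: 0.0004
```

Call:
move_arm:
  deltas:
    - [3, 15, 0, 0, 0, 0]
    - [2, 15, 0, 0, 0, 0]
    - [3, 15, 0, 0, 0, 0]
    - [2, 15, 0, 0, 0, 0]
    - [3, 15, 0, 0, 0, 0]

```text
t: 6.55
eef_pos: [0.6465, -0.0225, 0.3966]
ee_rot: [-3.141, -0.002, 2.975]
force: [-2.7, -4.5, 2.1]
width: 0.0004
```

```bash
python3 st.py; python3 look.py d scene side
```

```text
6.55 tray xy [99.5 42.4] tip above floor 3.6 yaw rel -0.0 F [-2.7 -4.5  2.1]
scene xy 99 128 size 59 35 ang 0.6
scene xy -4 -57 size 84 35 ang -4.2
scene xy -115 -27 size 170 87 ang 2.7
scene xy -42 -160 size 129 111 ang 54.0
side xy 98 113 size 103 39 ang 2.3
side xy -94 -64 size 103 35 ang -2.2
side xy -6 -62 size 103 36 ang -2.0
```

Good: the plate is in the spout at (99,113). Pushing on.

Call:
move_arm:
  deltas:
    - [3, 15, 0, 0, 0, 0]
    - [2, 15, 0, 0, 0, 0]
    - [3, 15, 0, 0, 0, 0]
    - [2, 15, 0, 0, 0, 0]
    - [3, 15, 0, 0, 0, 0]

```text
t: 7.07
eef_pos: [0.6579, 0.0416, 0.4009]
ee_rot: [-3.118, -0.005, 2.973]
force: [-21.9, -66.2, 37.4]
width: 0.0003
```

Call:
move_arm:
  deltas:
    - [2, 12, 0, 0, 0, 0]
    - [2, 10, 0, 0, 0, 0]
    - [1, 5, 0, 0, 0, 0]
    - [0, 0, 0, 0, 0, 0]
    - [0, 0, 0, 0, 0, 0]

```text
t: 7.48
eef_pos: [0.6651, 0.0793, 0.3962]
ee_rot: [3.141, -0.0, 2.976]
force: [0.4, -0.0, -0.6]
width: 0.0003
```

```bash
python3 st.py; python3 look.py e scene side; python3 -c "
import cv2,numpy as np
a=cv2.imread('pics/e_scene.png')[130:330,180:340];b=cv2.imread('pics/e_side.png')[130:330,130:290]
cv2.imwrite('pics/e.png',cv2.resize(np.hstack([a,b]),None,fx=2.5,fy=2.5))"
```

```text
7.48 tray xy [101.  145.9] tip above floor 3.2 yaw rel 0.06 F [ 0.4 -0.  -0.6]
scene xy -53 -58 size 215 213 ang 75.4
side xy -94 -64 size 103 35 ang -2.2
side xy -6 -62 size 103 36 ang -2.0
```

View pics/e.png

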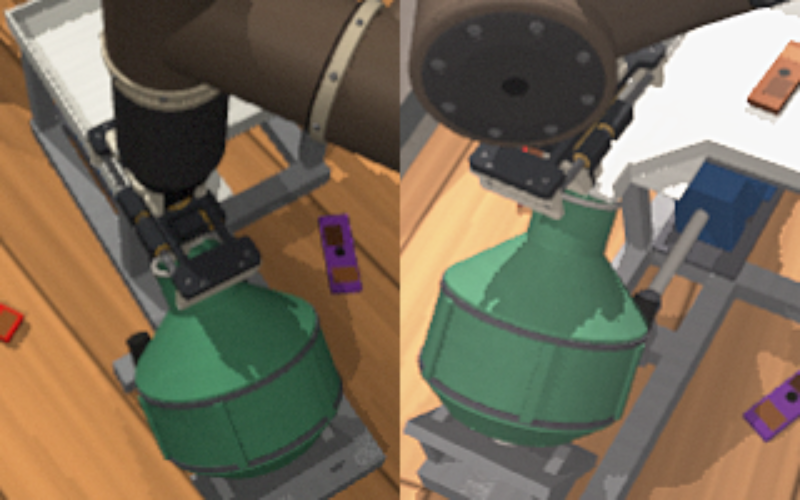

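The force is back to zero and no brown shows at the mouth. Next I'll retreat above the gap between plates 2 and 3 and check the neck from there.

Call:
move_arm:
  deltas:
    - [0, -2, 35, 0, 0, 0]
    - [0, 0, 25, 0, 0, 0]
    - [-25, -26, 0, 0, 0, 0]
    - [-25, -26, 0, 0, 0, 0]
    - [-25, -26, 0, 0, 0, 0]

```text
t: 8.0
eef_pos: [0.5891, -0.0023, 0.4566]
ee_rot: [3.141, 0.0, 2.976]
force: [0.1, -0.7, 0.0]
width: 0.0002
```

Call:
move_arm:
  deltas:
    - [-25, -26, 0, 0, 0, 0]
    - [-25, -26, 0, 0, 0, 0]
    - [-25, -26, 0, 0, 0, 0]
    - [-24, -26, 0, 0, 0, 0]
    - [0, 0, 0, 0, 0, 0]

```text
t: 8.42
eef_pos: [0.487, -0.1087, 0.4575]
ee_rot: [3.141, 0.001, 2.973]
force: [0.4, -0.1, -0.5]
width: 0.0003
```

```bash
python3 st.py; python3 look.py f scene side; python3 -c "
import cv2,numpy as np
a=cv2.imread('pics/f_scene.png')[130:330,180:340];b=cv2.imread('pics/f_side.png')[130:330,130:290]
cv2.imwrite('pics/f.png',cv2.resize(np.hstack([a,b]),None,fx=2.5,fy=2.5))"
```

```text
8.42 tray xy [-43.4 -69.1] tip above floor 64.5 yaw rel -0.13 F [ 0.4 -0.1 -0.5]
scene xy -91 -41 size 48 36 ang -2.3
scene xy -3 -65 size 102 36 ang -1.9
side xy -94 -64 size 103 35 ang -2.2
side xy -5 -59 size 96 36 ang -2.2
```

View pics/f.png

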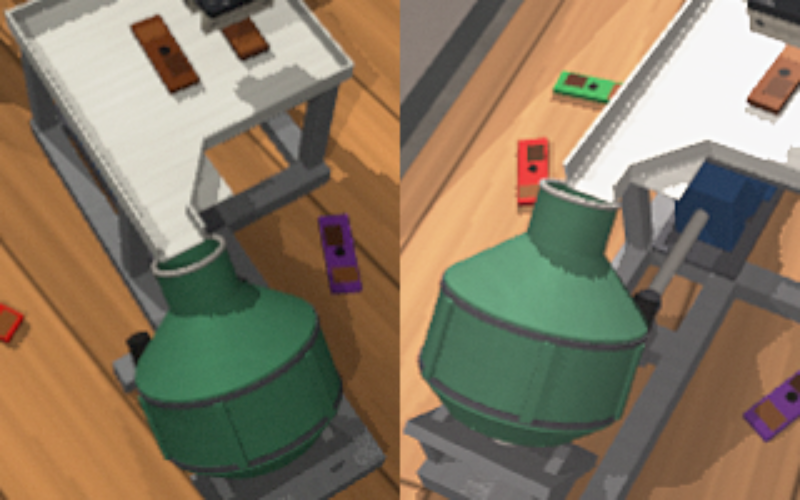

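The picture shows the neck empty and plate 1 down in the barrel. Now plate 2.

Call:
move_arm:
  deltas:
    - [1, 4, -25, 0, 0, 0]
    - [0, 0, -20, 0, 0, 0]
    - [0, 0, -12, 0, 0, 0]
    - [0, 0, -5, 0, 0, 0]
    - [0, 0, 0, 0, 0, 0]

```text
t: 8.93
eef_pos: [0.4924, -0.1011, 0.3943]
ee_rot: [-3.141, -0.001, 2.976]
force: [-0.3, 0.8, 0.3]
width: 0.0006
```

Call:
move_arm:
  deltas:
    - [8, -1, 0, 0, 0, 0]
    - [10, -2, 0, 0, 0, 0]
    - [12, -2, 0, 0, 0, 0]
    - [12, -2, 0, 0, 0, 0]
    - [12, -2, 0, 0, 0, 0]

```text
t: 9.35
eef_pos: [0.5475, -0.1111, 0.3947]
ee_rot: [-3.141, -0.0, 2.975]
force: [-2.1, 0.2, 1.5]
width: 0.0001
```

```bash
python3 st.py; python3 look.py g scene side
```

```text
9.35 tray xy [ 16.6 -61.4] tip above floor 1.7 yaw rel -0.01 F [-2.1  0.2  1.5]
scene xy 41 -65 size 102 48 ang 0.2
scene xy -92 -67 size 102 36 ang -2.5
side xy -94 -64 size 103 35 ang -2.8
```

Call:
move_arm:
  deltas:
    - [12, -2, 0, 0, 0, 0]
    - [12, -2, 0, 0, 0, 0]
    - [12, -2, 0, 0, 0, 0]
    - [11, -2, 0, 0, 0, 0]
    - [8, -1, 0, 0, 0, 0]

```text
t: 9.87
eef_pos: [0.6018, -0.1201, 0.3943]
ee_rot: [-3.141, -0.001, 2.974]
force: [-2.0, -0.1, 0.6]
width: 0.0008
```

Call:
move_arm:
  deltas:
    - [1, 0, 0, 0, 0, 0]
    - [0, 0, 0, 0, 0, 0]
    - [1, 0, 0, 0, 0, 0]
    - [0, 0, 0, 0, 0, 0]
    - [0, 0, 0, 0, 0, 0]

```text
t: 10.28
eef_pos: [0.6027, -0.1197, 0.395]
ee_rot: [3.141, 0.001, 2.975]
force: [0.8, 0.2, 0.1]
width: 0.0004
```

```bash
python3 st.py; python3 look.py i scene side
```

```text
10.28 tray xy [ 72.5 -60.8] tip above floor 2.0 yaw rel -0.01 F [0.8 0.2 0.1]
scene xy 102 -65 size 102 29 ang 1.7
scene xy -120 -102 size 174 90 ang -2.4
side xy -94 -64 size 103 35 ang -2.2
```

Call:
move_arm:
  deltas:
    - [1, 0, 0, 0, 0, 0]
    - [1, 0, 0, 0, 0, 0]
    - [0, 0, 0, 0, 0, 0]
    - [-5, 1, 0, 0, 0, 0]
    - [0, 0, 30, 0, 0, 0]

```text
t: 10.8
eef_pos: [0.5981, -0.1184, 0.4192]
ee_rot: [-3.141, -0.009, 2.974]
force: [-0.6, -0.1, -1.9]
width: 0.0006
```

Call:
move_arm:
  deltas:
    - [5, -28, 0, 0, 0, 0]
    - [5, -29, 0, 0, 0, 0]
    - [7, -30, 0, 0, 0, 0]
    - [0, 0, -15, 0, 0, 0]
    - [0, 0, -14, 0, 0, 0]

```text
t: 11.22
eef_pos: [0.6171, -0.2075, 0.3956]
ee_rot: [3.141, 0.002, 2.972]
force: [-1.0, 0.4, -1.5]
width: 0.0005
```

```bash
python3 st.py; python3 look.py j scene side
```

```text
11.22 tray xy [ 101.3 -144.9] tip above floor 2.6 yaw rel -0.14 F [-1.   0.4 -1.5]
scene xy 101 -58 size 88 30 ang 0.9
scene xy -92 -68 size 102 36 ang -2.5
side xy -94 -64 size 103 35 ang -2.2
side xy 101 -63 size 104 37 ang 0.4
```

Call:
move_arm:
  deltas:
    - [2, 12, 0, 0, 0, 0]
    - [3, 15, 0, 0, 0, 0]
    - [2, 15, 0, 0, 0, 0]
    - [3, 15, 0, 0, 0, 0]
    - [2, 15, 0, 0, 0, 0]

```text
t: 11.73
eef_pos: [0.6292, -0.1316, 0.3959]
ee_rot: [3.141, 0.0, 2.976]
force: [-0.1, -0.7, -0.2]
width: 0.0007
```

Call:
move_arm:
  deltas:
    - [3, 15, 0, 0, 0, 0]
    - [2, 15, 0, 0, 0, 0]
    - [3, 15, 0, 0, 0, 0]
    - [2, 15, 0, 0, 0, 0]
    - [3, 15, 0, 0, 0, 0]

```text
t: 12.15
eef_pos: [0.6419, -0.0573, 0.3956]
ee_rot: [-3.141, -0.001, 2.975]
force: [-2.9, -1.9, 0.8]
width: 0.0006
```

Call:
move_arm:
  deltas:
    - [2, 15, 0, 0, 0, 0]
    - [2, 12, 0, 0, 0, 0]
    - [2, 10, 0, 0, 0, 0]
    - [0, 0, 0, 0, 0, 0]
    - [0, 0, 0, 0, 0, 0]

```text
t: 12.57
eef_pos: [0.6485, -0.0209, 0.3957]
ee_rot: [3.141, 0.001, 2.976]
force: [0.1, -0.8, -0.6]
width: 0.0005
```

```bash
python3 st.py; python3 look.py k scene side
```

```text
12.57 tray xy [101.3  44.3] tip above floor 2.7 yaw rel 0.05 F [ 0.1 -0.8 -0.6]
scene xy 100 132 size 62 35 ang 1.7
scene xy -115 -32 size 175 94 ang -0.1
scene xy -53 -155 size 141 95 ang 37.1
side xy 98 114 size 103 39 ang 2.3
side xy -94 -64 size 103 35 ang -2.2
```

Call:
move_arm:
  deltas:
    - [2, 10, 0, 0, 0, 0]
    - [2, 10, 0, 0, 0, 0]
    - [1, 8, 0, 0, 0, 0]
    - [1, 8, 0, 0, 0, 0]
    - [1, 6, 0, 0, 0, 0]

```text
t: 13.08
eef_pos: [0.6549, 0.0208, 0.3957]
ee_rot: [-3.141, -0.001, 2.975]
force: [-4.6, -12.2, 3.7]
width: 0.0004
```

Call:
move_arm:
  deltas:
    - [1, 6, 0, 0, 0, 0]
    - [1, 6, 0, 0, 0, 0]
    - [1, 6, 0, 0, 0, 0]
    - [1, 6, 0, 0, 0, 0]
    - [1, 6, 0, 0, 0, 0]

```text
t: 13.5
eef_pos: [0.6583, 0.0409, 0.4005]
ee_rot: [-3.122, -0.002, 2.973]
force: [-15.2, -51.0, 31.2]
width: 0.0004
```

```bash
python3 st.py; python3 look.py l scene side
```

```text
13.5 tray xy [100.7 106.9] tip above floor 7.5 yaw rel -0.13 F [-15.2 -51.   31.2]
scene xy -124 45 size 57 37 ang -44.8
scene xy -57 -79 size 220 209 ang -0.2
side xy 96 142 size 46 36 ang 7.2
side xy -94 -64 size 103 34 ang -2.2
```

The plate's nose is on the neck's upper wall and the finger friction keeps it from tipping. I'll back off so that it can tip down by itself.

Call:
move_arm:
  deltas:
    - [-2, -12, 0, 0, 0, 0]
    - [-1, -8, 0, 0, 0, 0]
    - [0, 0, 0, 0, 0, 0]
    - [0, 0, 0, 0, 0, 0]
    - [0, 0, 0, 0, 0, 0]

```text
t: 14.02
eef_pos: [0.6572, 0.0311, 0.3952]
ee_rot: [3.141, -0.0, 2.975]
force: [-0.6, -1.0, 0.1]
width: -0.0002
```

```bash
python3 st.py; python3 look.py m scene side; python3 -c "
import cv2,numpy as np
a=cv2.imread('pics/m_scene.png')[150:270,200:310];b=cv2.imread('pics/m_side.png')[150:270,150:260]
cv2.imwrite('pics/m.png',cv2.resize(np.hstack([a,b]),None,fx=3.6,fy=3.6))"
```

```text
14.02 tray xy [101.2  97.1] tip above floor 2.2 yaw rel 0.02 F [-0.6 -1.   0.1]
scene xy -119 25 size 77 75 ang 17.4
scene xy -47 -97 size 212 157 ang 15.4
side xy -94 -64 size 103 34 ang -2.2
```

View pics/m.png

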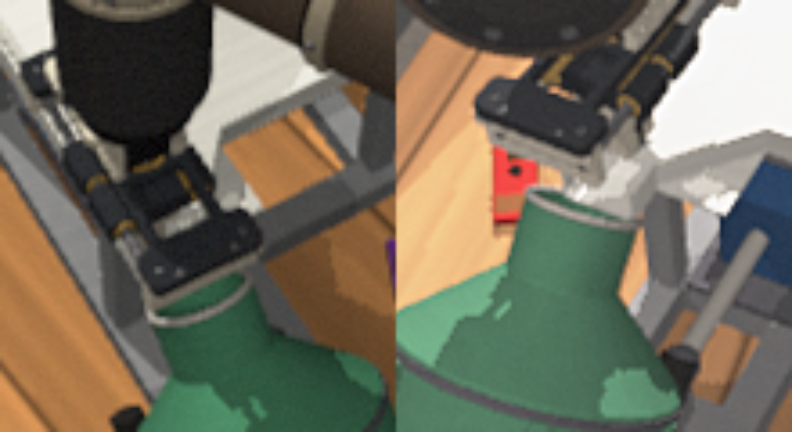

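Call:
move_arm:
  deltas:
    - [0, 0, 35, 0, 0, 0]
    - [0, 0, 25, 0, 0, 0]
    - [-32, -15, 0, 0, 0, 0]
    - [-32, -15, 0, 0, 0, 0]
    - [-32, -15, 0, 0, 0, 0]

```text
t: 14.53
eef_pos: [0.5602, -0.0144, 0.4553]
ee_rot: [3.141, -0.0, 2.976]
force: [-0.1, -0.7, 0.8]
width: 0.0008
```

Call:
move_arm:
  deltas:
    - [-32, -15, 0, 0, 0, 0]
    - [-31, -15, 0, 0, 0, 0]
    - [-31, -15, 0, 0, 0, 0]
    - [-31, -16, 0, 0, 0, 0]
    - [-31, -16, 0, 0, 0, 0]

```text
t: 14.95
eef_pos: [0.4036, -0.0919, 0.4555]
ee_rot: [3.141, 0.0, 2.976]
force: [-0.1, -0.6, 0.6]
width: 0.0003
```

```bash
python3 st.py; python3 look.py n scene side; python3 -c "
import cv2,numpy as np
a=cv2.imread('pics/n_scene.png')[130:330,180:340];b=cv2.imread('pics/n_side.png')[130:330,130:290]
cv2.imwrite('pics/n.png',cv2.resize(np.hstack([a,b]),None,fx=2.5,fy=2.5))"
```

```text
14.95 tray xy [-128.5  -66.4] tip above floor 62.5 yaw rel 0.05 F [-0.1 -0.6  0.6]
scene xy -92 -68 size 101 36 ang -2.4
side xy -94 -59 size 93 35 ang -2.2
```

View pics/n.png

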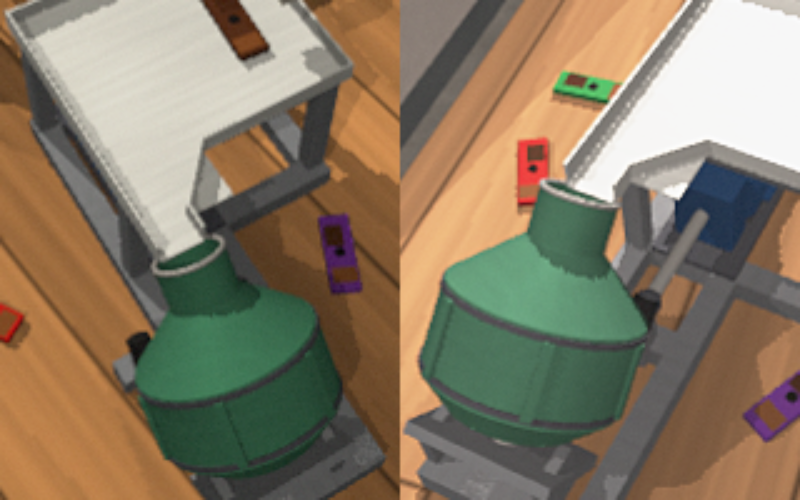

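The neck is empty again, so plate 2 is in. Now plate 3.

Call:
move_arm:
  deltas:
    - [0, 0, -25, 0, 0, 0]
    - [0, 0, -20, 0, 0, 0]
    - [0, 0, -10, 0, 0, 0]
    - [0, 0, -5, 0, 0, 0]
    - [0, 0, 0, 0, 0, 0]

```text
t: 15.47
eef_pos: [0.4052, -0.0915, 0.395]
ee_rot: [-3.141, -0.002, 2.975]
force: [0.3, 0.1, -0.2]
width: 0.0002
```

Call:
move_arm:
  deltas:
    - [6, -1, 0, 0, 0, 0]
    - [10, -2, 0, 0, 0, 0]
    - [12, -2, 0, 0, 0, 0]
    - [12, -2, 0, 0, 0, 0]
    - [12, -2, 0, 0, 0, 0]

```text
t: 15.88
eef_pos: [0.4585, -0.1012, 0.396]
ee_rot: [-3.141, 0.0, 2.975]
force: [-2.8, 0.7, 2.9]
width: 0.0002
```

Call:
move_arm:
  deltas:
    - [12, -2, 0, 0, 0, 0]
    - [12, -2, 0, 0, 0, 0]
    - [12, -2, 0, 0, 0, 0]
    - [12, -2, 0, 0, 0, 0]
    - [12, -2, 0, 0, 0, 0]

```text
t: 16.3
eef_pos: [0.5182, -0.1111, 0.3955]
ee_rot: [-3.142, -0.0, 2.975]
force: [-2.7, 0.9, 2.1]
width: 0.0004
```

```bash
python3 st.py; python3 look.py o scene side
```

```text
16.3 tray xy [-12.2 -66.3] tip above floor 2.5 yaw rel -0.02 F [-2.7  0.9  2.1]
scene xy 18 -76 size 120 40 ang -4.9
```

Call:
move_arm:
  deltas:
    - [12, -2, 0, 0, 0, 0]
    - [12, -2, 0, 0, 0, 0]
    - [12, -2, 0, 0, 0, 0]
    - [12, -2, 0, 0, 0, 0]
    - [12, -2, 0, 0, 0, 0]

```text
t: 16.82
eef_pos: [0.5778, -0.1209, 0.3957]
ee_rot: [3.142, -0.0, 2.975]
force: [-1.4, 0.5, 0.8]
width: 0.0004
```

Call:
move_arm:
  deltas:
    - [12, -2, 0, 0, 0, 0]
    - [8, -1, 0, 0, 0, 0]
    - [3, -1, 0, 0, 0, 0]
    - [1, 0, 0, 0, 0, 0]
    - [1, 0, 0, 0, 0, 0]

```text
t: 17.23
eef_pos: [0.6018, -0.1249, 0.3954]
ee_rot: [3.142, -0.0, 2.975]
force: [-1.2, 0.1, -0.8]
width: 0.0005
```

```bash
python3 st.py; python3 look.py q scene side
```

```text
17.23 tray xy [ 72.5 -66. ] tip above floor 2.4 yaw rel -0.02 F [-1.2  0.1 -0.8]
scene xy 102 -67 size 102 29 ang 1.6
scene xy -129 -106 size 159 78 ang 2.8
```

Call:
move_arm:
  deltas:
    - [1, 0, 0, 0, 0, 0]
    - [1, 0, 0, 0, 0, 0]
    - [0, 0, 0, 0, 0, 0]
    - [-5, 1, 0, 0, 0, 0]
    - [0, 0, 30, 0, 0, 0]

```text
t: 17.75
eef_pos: [0.5973, -0.1233, 0.4204]
ee_rot: [3.141, -0.008, 2.974]
force: [-0.9, 0.2, -1.3]
width: 0.0004
```

Call:
move_arm:
  deltas:
    - [5, -28, 0, 0, 0, 0]
    - [6, -28, 0, 0, 0, 0]
    - [7, -28, 0, 0, 0, 0]
    - [0, 0, -15, 0, 0, 0]
    - [0, 0, -14, 0, 0, 0]

```text
t: 18.17
eef_pos: [0.6174, -0.2093, 0.397]
ee_rot: [3.141, 0.004, 2.973]
force: [0.4, 0.8, -0.7]
width: 0.0005
```

```bash
python3 st.py; python3 look.py r scene side
```

```text
18.17 tray xy [ 101.8 -146.6] tip above floor 4.0 yaw rel -0.13 F [ 0.4  0.8 -0.7]
scene xy 101 -61 size 87 30 ang 1.6
side xy 102 -64 size 102 37 ang 0.1
```

Flush at (102,-64). Pushing along the rail.

Call:
move_arm:
  deltas:
    - [2, 12, -1, 0, 0, 0]
    - [3, 15, 0, 0, 0, 0]
    - [2, 15, 0, 0, 0, 0]
    - [3, 15, 0, 0, 0, 0]
    - [2, 15, 0, 0, 0, 0]

```text
t: 18.68
eef_pos: [0.6293, -0.1337, 0.3964]
ee_rot: [-3.142, 0.001, 2.976]
force: [-1.6, -2.1, 0.7]
width: 0.0003
```

Call:
move_arm:
  deltas:
    - [3, 15, 0, 0, 0, 0]
    - [2, 15, 0, 0, 0, 0]
    - [3, 15, 0, 0, 0, 0]
    - [2, 15, 0, 0, 0, 0]
    - [3, 15, 0, 0, 0, 0]

```text
t: 19.1
eef_pos: [0.6417, -0.0594, 0.3957]
ee_rot: [-3.141, -0.001, 2.975]
force: [-3.1, -2.7, 1.3]
width: 0.0002
```

Call:
move_arm:
  deltas:
    - [2, 15, 0, 0, 0, 0]
    - [2, 12, 0, 0, 0, 0]
    - [2, 12, 0, 0, 0, 0]
    - [0, 0, 0, 0, 0, 0]
    - [0, 0, 0, 0, 0, 0]

```text
t: 19.52
eef_pos: [0.6485, -0.0206, 0.3956]
ee_rot: [3.14, 0.001, 2.976]
force: [1.0, -0.1, 0.3]
width: 0.0005
```

```bash
python3 st.py; python3 look.py t scene side
```

```text
19.52 tray xy [101.2  44.6] tip above floor 2.6 yaw rel 0.06 F [ 1.  -0.1  0.3]
scene xy 99 133 size 61 35 ang 1.4
scene xy -114 -20 size 156 89 ang 2.7
scene xy -61 -160 size 138 114 ang 37.1
side xy 98 115 size 101 37 ang 0.4
```

Call:
move_arm:
  deltas:
    - [2, 12, 0, 0, 0, 0]
    - [2, 12, 0, 0, 0, 0]
    - [2, 12, 0, 0, 0, 0]
    - [2, 10, 0, 0, 0, 0]
    - [1, 8, 0, 0, 0, 0]

```text
t: 20.03
eef_pos: [0.6559, 0.0282, 0.3971]
ee_rot: [-3.129, -0.004, 2.975]
force: [-10.4, -42.1, 15.8]
width: 0.0003
```

Call:
move_arm:
  deltas:
    - [1, 4, 0, 0, 0, 0]
    - [-2, -12, 0, 0, 0, 0]
    - [-2, -12, 0, 0, 0, 0]
    - [0, 0, 0, 0, 0, 0]
    - [0, 0, 0, 0, 0, 0]

```text
t: 20.45
eef_pos: [0.6541, 0.0124, 0.3956]
ee_rot: [3.14, 0.001, 2.974]
force: [0.2, -0.2, -1.0]
width: 0.0005
```

```bash
python3 st.py; python3 look.py u scene side
```

```text
20.45 tray xy [101.3  78. ] tip above floor 2.6 yaw rel -0.05 F [ 0.2 -0.2 -1. ]
scene xy -116 15 size 97 65 ang 21.2
scene xy -47 -138 size 199 119 ang 41.9
```

No plate shows on the tray. To be sure, I'll sweep through to the spout's end gently, then retreat and look.

Call:
move_arm:
  deltas:
    - [2, 12, 0, 0, 0, 0]
    - [2, 12, 0, 0, 0, 0]
    - [2, 12, 0, 0, 0, 0]
    - [2, 12, 0, 0, 0, 0]
    - [2, 12, 0, 0, 0, 0]

```text
t: 20.97
eef_pos: [0.6642, 0.0741, 0.3955]
ee_rot: [3.142, -0.0, 2.976]
force: [0.4, -0.4, -0.8]
width: 0.0007
```

Call:
move_arm:
  deltas:
    - [1, 5, 0, 0, 0, 0]
    - [0, 0, 0, 0, 0, 0]
    - [0, 0, 35, 0, 0, 0]
    - [0, 0, 30, 0, 0, 0]
    - [-30, -20, 10, 0, 0, 0]

```text
t: 21.38
eef_pos: [0.6385, 0.059, 0.4736]
ee_rot: [3.141, 0.005, 2.977]
force: [-0.8, -0.0, 1.4]
width: 0.0003
```

Call:
move_arm:
  deltas:
    - [-30, -20, 10, 0, 0, 0]
    - [-30, -20, 10, 0, 0, 0]
    - [-30, -20, 10, 0, 0, 0]
    - [-30, -20, 10, 0, 0, 0]
    - [-30, -20, 10, 0, 0, 0]

```text
t: 21.8
eef_pos: [0.4831, -0.044, 0.5211]
ee_rot: [-3.142, 0.0, 2.975]
force: [0.1, 0.3, -0.4]
width: 0.0004
```

```bash
python3 st.py; python3 look.py v scene side
python3 - <<'E'
from h import *
a=cv2.imread('pics/v_scene.png');b=cv2.imread('pics/v_side.png')
cv2.imwrite('pics/v.png',np.hstack([cv2.resize(a[60:360,120:420],(400,400)),cv2.resize(b[84:384,110:410],(400,400))]))
a0=cv2.imread('pics/scene0.png');b0=cv2.imread('pics/side0.png')
for n,x,y,bx in(('ball',a,a0,(355,225,405,290)),('can',a,a0,(145,112,178,155)),('tin',a,a0,(190,85,228,125)),('ball side',b,b0,(265,325,330,384))):
    print(n,'mean pixel change',cv2.absdiff(x,y)[bx[1]:bx[3],bx[0]:bx[2]].mean().round(2))
E
```

```text
21.8 tray xy [-58.   -5.9] tip above floor 128.1 yaw rel -0.02 F [ 0.1  0.3 -0.4]
ball mean pixel change 18.85
can mean pixel change 3.5
tin mean pixel change 3.1
ball side mean pixel change 12.95
```

View pics/v.png

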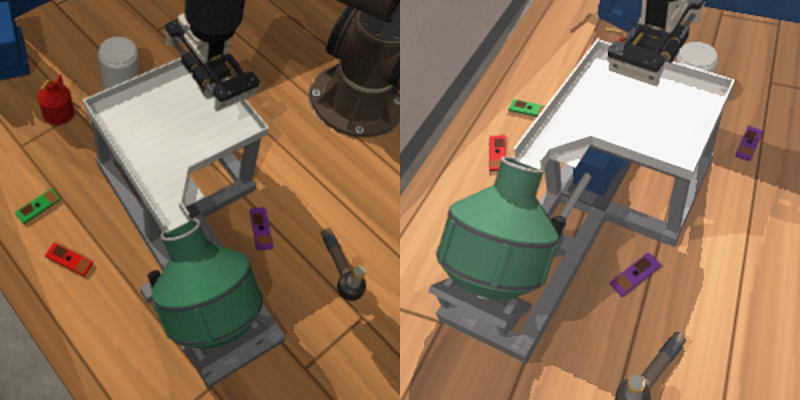

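The tray and mouth are clear. As a last check I'll look down into the barrel with the wrist camera, with no tilt needed, from above the tray.

Call:
move_arm:
  deltas:
    - [36, -9, 0, 0, 0, 0]
    - [38, -11, 0, 0, 0, 0]
    - [38, -11, 0, 0, 0, 0]
    - [38, -11, 0, 0, 0, 0]
    - [38, -11, 0, 0, 0, 0]

```text
t: 22.32
eef_pos: [0.6746, -0.0967, 0.5204]
ee_rot: [3.142, 0.0, 2.975]
force: [1.7, 1.1, -0.0]
width: 0.0004
```

Run:
```python
from h import *
p=np.load('tray.npy'); im=arm.grab_frame("wrist")[:,:,::-1]
u=proj("wrist",tr(p,[97.5,168,20]))[0]; print(u, arm.get_state()['t'])
x,y=int(u[0]),int(u[1]); x0=min(max(x-90,0),332); y0=max(y-70,0)
c=im[y0:y0+140,x0:x0+180]; c=np.clip(255*(c/255.)**.5,0,255).astype('uint8')
cv2.imwrite('pics/z.png',cv2.resize(c,None,fx=4,fy=4,interpolation=cv2.INTER_CUBIC))
```

```text
[483.2149775  135.22627497] 22.3667
```

View pics/z.png

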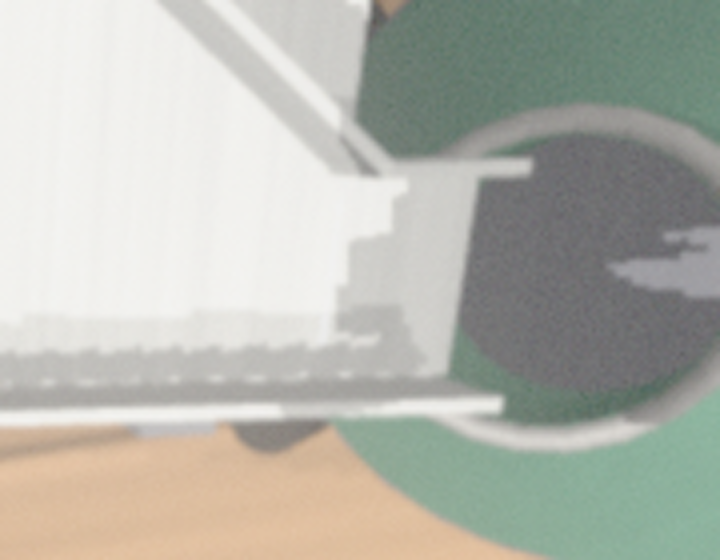

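The view down the neck shows only the grey bottom of the barrel, with no plate in the neck. The plates must lie at the lower side of the belly, hidden by the spout. Handing in.

```bash
python3 -c "
from station import arm
print(arm.job_done())"
```

```text
the job is handed in; nothing more can be done
None
```

I pushed all three plates through the neck into the barrel and handed the job in at about 22 s of the 64 s allowed. Each one was pushed sideways with closed fingers until flush on the rail, then pushed end first down the spout. None was gripped or lifted.

**Last checks:**
- **Tray and neck:** both were empty in the scene and side pictures. The wrist camera, looking down the neck, saw only the barrel's bottom.
- **Plates in the belly:** I did not see them there directly. I infer it from the empty tray and neck, and from the finger sweeping freely through the spout after the last plate.
- **Oil can and tin:** their picture regions barely changed from the start.
- **Ball joint:** its regions did change (mean 13 to 19 grey levels). It looks to be in the same place and the arm never went near it, so I put this down to the arm's shadow, but I did not measure its position.
- **Force:** each plate's nose caught on the neck's upper wall for a moment, with readings up to about 79 N against the 120 N limit. The first went in as I kept pushing; the second and third went in after I backed the finger off.

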